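Blow off a sample pot with the bench air gun

TASK

Stand the squat white sample pot upright in the middle of the round pad in front of the fixed air gun's nozzle and let go of it. Then charge the air: twist the winged knob on the valve block clockwise right to its stop, let it spring all the way back, and after that squeeze the gun's trigger fully against its grip, hold it for about a second and let it go. The pot must still stand on the middle of the pad at the end; leave the round regulator knob and the two small bottles alone.

Things in the scene. Friction and masses are not known exactly. Their poses are not given: they have to be found in the camera images.
- sample_pot: The loose sample pot: squat white pot with a ribbed white screw cap, about 30 g, 34 mm across the cap (the body below is 31 mm), 48 mm tall; the cap fills the top 14 mm. Origin: centre of its underside; z up when it stands.
- gun_station: Fixed air-gun station: aluminium plate 135 (x) by 225 (y) by 8 mm with a grey blow gun on its side in two clamps, centre line 55 mm above the bench, under 82 mm tall. Origin on the bench, plate x -60..75, y -120..105 mm. Barrel 31 mm thick along y at x = 32 mm; brass nozzle points to -y, tip at y = -38 mm. Grip: level bar, x -90..22, y 58..82, z 41..69 mm, free below, a stub to x = -110 mm.
- pad_centre (a point): Centre of the upper face of the round black rubber pad in front of the nozzle (42 mm beyond its tip): pad 60 mm across, raised 5 mm over the base plate, its top 13 mm above the bench. Axes as gun_station.
- squeeze_point (a point): Where the middle between the finger pads belongs when squeezing from above, fingers closing along this frame's y; 55 mm above the bench, axes as the station's. Rear face of the fixed grip at y = +18 mm here; front face of the trigger at x = 0 at about y = -30 mm at rest (-34 mm at x = -11 mm), -18 mm fully squeezed. Grip 28 mm, trigger 22 mm tall, centred on this height.
- gun_trigger (a joint): Angle of the trigger: steel blade 8 mm thick, 22 mm tall, 68 mm long beside the grip on its -y side, on an upright hinge at the barrel (x = 14, y = 46 mm in the station's frame). 0 at rest, 0.26 rad at its stop, squeezed towards the grip (+y). A spring returns it; holding it squeezed takes about 8 N at the squeeze point.
- valve_block: Valve block fixed to the bench: grey box 90 mm (x) by 190 mm (y), 48 mm tall, turned by a yaw about z, with two black knobs on upright axes on top: the winged charging knob at y = +50 mm and the round regulator knob at y = -55 mm of its frame. Origin: centre of its underside.
- wing_grip (a point): On the axis of the winged charging knob, 77 mm above the bench, at the height to grip: the wing is an upright bar 46 mm long (this frame's x), 12 mm thick (y), from 56 to 85 mm above the bench, on a round skirt 42 mm across that rises to 56 mm. The frame turns with the knob.
- wing (a joint): Angle of the winged knob: 0 at rest (bar along the block's x), growing clockwise seen from above to its hard stop at 1.2 rad (69 degrees). A spring turns it back to 0 when let go within about a second; holding it at the stop takes about 0.1 N m.
- regulator_mark (a point): White-marked edge of the round regulator knob (ribbed, 33 mm across, 24 mm tall, top 74 mm above the bench), 16 mm from its axis; the knob turns with light friction, starts at any angle and is to be left alone.
- small_bottle_a: Slim white bottle with a ribbed white cap, 25 mm across and 54 mm tall, loose; to be left alone. Origin: centre of its underside.
- small_bottle_b: Slim brown bottle with a black cap, 24 mm across and 62 mm tall, loose; to be left alone. Origin: centre of its underside.
Things that resemble listed ones, but are neither listed nor needed, are in the scene too. Leave any pink look-alike of the sample_pot alone.

How it is judged:
On the way, in this order (a step that is already met when the one before it is completed fails the run):
1. the pot stands upright in the middle of the pad, let go and at rest (horizontal distance between sample_pot and pad_centre below 0.015 m and z of sample_pot in the frame of pad_centre between -0.005 and 0.006 m and angle between sample_pot's own z axis and vertical below 0.15 rad and contact force between the fingers and sample_pot below 0.2 N and linear speed of sample_pot below 0.02 m/s), for 0.2 s.
2. the winged knob is twisted clockwise to its stop, with the pot on the pad (horizontal distance between sample_pot and pad_centre below 0.015 m and z of sample_pot in the frame of pad_centre between -0.005 and 0.006 m and angle between sample_pot's own z axis and vertical below 0.15 rad and value of joint wing above 1.08 rad), for 0.2 s.
3. the winged knob is let go and has sprung back (value of joint wing below 0.15 rad and contact force between the fingers and valve_block below 0.2 N), for 0.2 s.
4. the trigger is held fully squeezed, with the winged knob back at rest (horizontal distance between sample_pot and pad_centre below 0.015 m and z of sample_pot in the frame of pad_centre between -0.005 and 0.006 m and angle between sample_pot's own z axis and vertical below 0.15 rad and value of joint wing below 0.15 rad and value of joint gun_trigger above 0.21 rad), for 0.6 s.
At the end, for the whole second after the job is handed in: The pot stands upright (within 0.15 rad) on the pad, its centre within 15 mm of the pad's centre, at rest and released; the winged knob is back within 0.15 rad of rest and the trigger within 0.05 rad of rest (all of step 1 and value of joint wing below 0.15 rad and value of joint gun_trigger below 0.05 rad); the robot touches nothing.
It fails at once if the round regulator knob is turned by more than about 0.5 rad (distance of regulator_mark from where it was at the start of the episode above 0.008 m).
It fails at once if the slim white bottle is pushed more than 30 mm or knocked over (distance of small_bottle_a from where it was at the start of the episode above 0.03 m or angle between small_bottle_a's own z axis and vertical above 0.5 rad).
It fails at once if the slim brown bottle is pushed more than 30 mm or knocked over (distance of small_bottle_b from where it was at the start of the episode above 0.03 m or angle between small_bottle_b's own z axis and vertical above 0.5 rad).
It also fails if it takes over 67 s, if anything falls off the work surface, if the arm or the gripper's body presses on something with over 40 N, if the wrist force passes 120 N, or if a joint passes its speed limit or range.

ROBOT

A 6-joint arm with a two-finger parallel gripper is mounted at the origin on a cart in front of the work surface, level with it; the furniture and walls round the work are solid. World frame = base frame: x ahead of the robot, y to its left, z up, the work surface at z = 0. Lengths are in m, angles in rad, forces in N, time in s.
With the tool pointing down it reaches from about 0.25 to 0.8 m from the base axis. Payload 3.9 kg.
Tool frame: the origin (TCP) lies on the centre line of the jaws, within the pads' length; the fingertips stand ahead of it and the grasp point (between the pads) is the TCP (tips_ahead is the z of the fingertips in the tool frame, in m); z points along the fingers, y is the line along which they close (so a half turn about z gives the same grasp; the last joint's range is limited). The gripper opens to 85 mm and grips with 20 to 120 N. Pads are 22 mm wide; open, the fingers measure 114 mm over their backs; the gripper's body (76 mm by 85 mm) begins 54 mm behind the grasp point. The pads swing forward as they close: fully open they stand 13 mm farther back than shut.
Start: joints at [0, 0.26, -0.138, 1.173, 0, 1.571], TCP at [0.525, -0, 0.25] pointing down, gripper open.
Joint ranges: [-2.78, 2.78], [-0.83, 1.72], [-1.28, 1.37], [-1.9, 2.12], [-1.57, 1.48], [-3.14, 3.14]. Speed limits (rad/s): [2.57, 2.57, 3.14, 3.14, 3.14, 3.14].

INTERFACE

Orientations are given as a rotation vector (axis times angle).
In Python, from rig import * gives the robot as it stands.
- The arm moves only by the tool apply_moves, never from a script. Its argument "deltas" is a list of rows, each a list of 2 entries, a list of its own where there are three numbers: the shift along the tool's x, y, z in units of 25 mm (1.0 is 25 mm), then the turn about the tool's z in units of 5 degrees (1.0 is 5 degrees). In form: [[[dx, dy, dz], twist], ...]. A call has 1 to 20 rows; each row shifts and turns the commanded pose from where the row before left it, along the tool's axes as they then stand; what a row does not reach is not made up. A row lasts 1/8 s, in which the tool goes at most 62.5 mm and 10.7 degrees, less where a joint would pass 70% of its speed; a pose out of reach is approached as far as the arm can. A call is refused whole if a number of a shift passes 1 or a number of a turn 1, either way. A call with a gripper value outside its range is refused whole. "hand" is the closure, from 0 (fully open) to 1 (shut), set as the call begins (left out, the last holds). The fingers move at their own pace and stop on an object; "force" is the grip in N (left out, the last holds). Time passes only in rows, so rows that do not move let the fingers close. It gives the time, the measured TCP pose, the force, the opening and the grip force at its end, in the units of the state.
- get_obs(): the state, without advancing time (a new reading comes with each control period).
- get_image(name): name is "scene" or "side" or "wrist"; returns (picture, depth): 384x512x3 uint8, blue, green, red; 384x512 float32, m along the optical axis (not along the pixel's ray), 0 where there is no reading.
- camera_info(name): a dict with "fx", "fy", "cx", "cy" (pixels), "camera_from_world" (4x4, takes a point from world to camera coordinates). Camera axes: x right, y up, looking along -z (the intrinsics and any distortion apply to the point x, -y, -z); pixel columns grow to the right and rows downward; lengths in m; the calibration is good to about 2 mm. A picture is of the moment at which its call begins: read the wrist's pose just before it. camera_info takes no time and is no camera call; for the wrist camera it gives the pose at the moment of the call.
- job_done(): hands the job in; it is judged then, once.
Trained networks look in the newest picture that a camera, given by its name, has taken for a name from the list of things; names that differ only in an ending like _2 or _b are one class to them, and where a whole thing is asked for, a point or a joint stands for the part that bears it (a point fixed in the world has none). Each returns a list of dicts, best first, with "confidence" (0 to 1); they miss things now and then, are a little off and sometimes report something else, mostly with a low value. They report only what shows in the picture. A call takes as long as a camera call. They do not tell look-alikes from the thing itself.
- search_frame(camera, target): "position" ([x, y, z] in m, in the coordinates of the camera as it stood for that picture, good to about 4 mm: the middle of the surface that is visible of it).
- outline_of(camera, target): "region" (384x512 bool, what is visible of it).
- tip_of(camera, target): "position" ([x, y, z] in m, in the coordinates of the camera as it stood for that picture, good to about 4 mm: a listed point, or the origin of a listed thing).
The state is a dict: "t": time; "q": joint angles; "joint_vel": joint speeds; "joint_efforts": joint torques, N m; "tcp_pos": TCP position; "tcp_rot": TCP orientation; "ft_force": force on the tool from outside, world axes, zero at the start; "torque": the same for the moment, N m; "opening": finger opening in m; "finger_force": force on a finger pad.
Only numpy, scipy, OpenCV 4.12 (cv2) and the standard library are available. Lean on these libraries where they do the work, as an engineer would, in place of code of your own. Each camera call takes 0.05 s, during which the arm holds its last target. There are 200 camera calls.

## Working session

There is one attempt and no reset: what is moved stays moved. The work goes in short steps, Python scripts to look and compute and a tool call to move; the robot and the scene stay as the last step left them, time stands still between calls to the robot, and variables do not carry over. Pictures are saved under pics/ and viewed, at most 10 in all, crops included, and the job is handed in when it is done.

Besides the shell and the picture viewer there is one more tool, called after ">>>" as name(argument=value, ...), one argument or row to a line, values as JSON. apply_moves: Moves the arm, as the interface text tells. Its arguments: {"type":"object","properties":{"deltas":{"type":"array"},"hand":{"type":"number"},"force":{"type":"number"}},"required":["deltas"]}

```bash
mkdir -p pics
cat > h.py <<'E'
from rig import *
import numpy as np, cv2
from scipy.spatial.transform import Rotation as R
def c2w(cam,p):
    T=np.linalg.inv(camera_info(cam)["camera_from_world"]); return T[:3,:3]@np.array(p)+T[:3,3]
def cloud(cam,depth):
    i=camera_info(cam); v,u=np.mgrid[:384,:512]
    P=np.stack([(u-i["cx"])/i["fx"]*depth,-(v-i["cy"])/i["fy"]*depth,-depth],-1)
    T=np.linalg.inv(i["camera_from_world"]); return P@T[:3,:3].T+T[:3,3]
E
python3 - <<'E'
from h import *
print(get_obs()); ims=[]
for c in ["scene","side"]:
    im,d=get_image(c); ims.append(im); np.savez("pics/%s0.npz"%c,im=im,pc=cloud(c,d)*(d>0)[...,None])
    print(c,{k:v for k,v in camera_info(c).items() if k!="camera_from_world"},c2w(c,[0,0,0]))
    for n in ["sample_pot","small_bottle_a","gun_station","pad_centre","squeeze_point","valve_block","wing_grip","regulator_mark"]:
        print(n,[(np.round(c2w(c,r["position"]),3).tolist(),round(r["confidence"],2)) for r in tip_of(c,n)[:4]])
    cv2.imwrite("pics/%s0.png"%c,cv2.resize(im,(800,600)))
E
```

```text
{'t': 0.0, 'q': array([ 4.23352601e-06,  2.60699920e-01, -1.39374862e-01,  1.17269152e+00,
       -3.62886426e-05,  1.57078443e+00]), 'joint_vel': array([ 2.67330938e-04,  2.38092696e-07, -1.20841218e-03, -1.29779718e-03,
       -7.28199708e-05,  1.53265648e-03]), 'joint_efforts': array([-3.22425103e-04, -4.05677426e+01,  2.53926122e+01,  1.89446745e-02,
       -4.02533055e-05,  2.61086342e-05]), 'tcp_pos': array([ 5.24357963e-01, -8.71751380e-06,  2.49454331e-01]), 'tcp_rot': array([-2.22045612, -2.22049201,  0.00222742]), 'ft_force': array([-1.18581247,  0.89255101,  0.25582155]), 'torque': array([0.05516051, 0.00028095, 0.00293906]), 'finger_force': 0.0, 'opening': 0.08542791735103092}
scene {'fx': 485.3955924620889, 'fy': 485.3955924620889, 'cx': 259.47069804392385, 'cy': 194.32373392211173} [-0.39188313 -0.74251737  0.84321863]
sample_pot [([0.443, -0.118, -0.0], 0.71), ([0.495, -0.05, 0.0], 0.58)]
small_bottle_a [([0.528, -0.118, -0.001], 0.56), ([0.607, -0.124, 0.003], 0.53)]
gun_station [([0.528, 0.181, 0.003], 0.92)]
pad_centre [([0.561, 0.094, 0.014], 0.95)]
squeeze_point [([0.497, 0.244, 0.055], 0.68)]
valve_block [([0.557, -0.345, 0.0], 0.98)]
wing_grip [([0.572, -0.304, 0.081], 0.58)]
regulator_mark [([0.528, -0.39, 0.08], 0.62)]
side {'fx': 384.3124809433306, 'fy': 384.3124809433306, 'cx': 256.4277925369323, 'cy': 185.99505464792705} [ 0.47335035 -0.92532355  0.4894422 ]
sample_pot [([0.437, -0.112, 0.0], 0.78), ([0.491, -0.048, 0.001], 0.56)]
small_bottle_a [([0.524, -0.122, 0.001], 0.51), ([0.604, -0.12, -0.0], 0.48)]
gun_station [([0.524, 0.18, -0.004], 0.6)]
pad_centre [([0.56, 0.103, 0.017], 0.6)]
squeeze_point []
valve_block [([0.552, -0.348, 0.0], 0.56)]
wing_grip [([0.572, -0.302, 0.073], 0.61)]
regulator_mark [([0.53, -0.387, 0.076], 0.77)]
```

View pics/scene0.png

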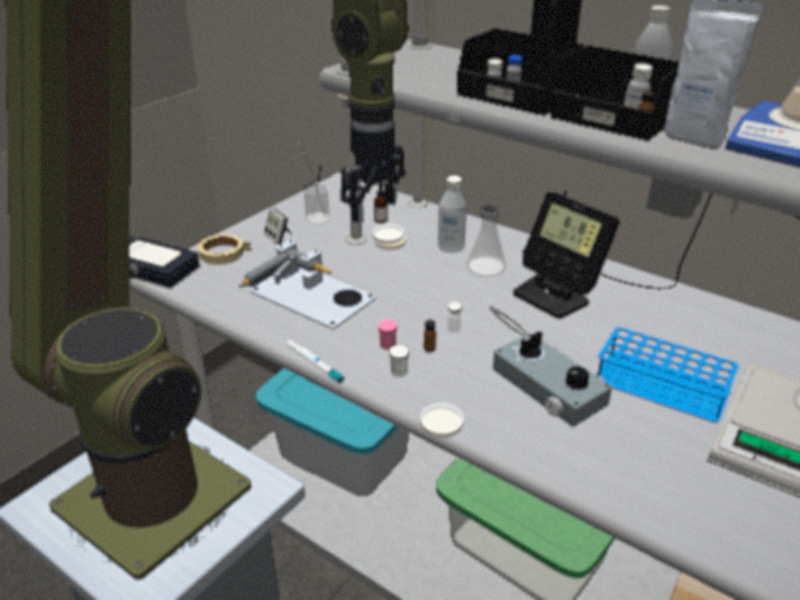

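View pics/side0.png

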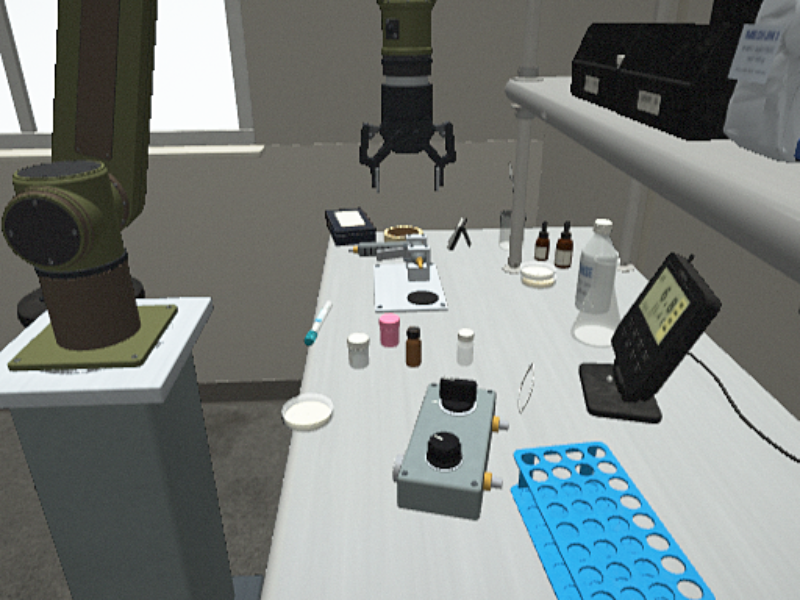

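Run:
```python
from h import *
# fits from saved clouds
for c in ["scene","side"]:
    z=np.load(f"pics/{c}0.npz"); pc=z["pc"]; im=z["im"].astype(int)
    def sel(x0,x1,y0,y1,z0,z1): 
        m=(pc[...,0]>x0)&(pc[...,0]<x1)&(pc[...,1]>y0)&(pc[...,1]<y1)&(pc[...,2]>z0)&(pc[...,2]<z1); return m
    for nm,(x,y) in dict(A=(.44,-.115),B=(.493,-.049),C=(.526,-.12),D=(.605,-.122)).items():
        m=sel(x-.025,x+.025,y-.025,y+.025,.02,.09); P=pc[m]
        top=np.percentile(P[:,2],97); T=P[P[:,2]>top-.004]
        print(c,nm,"top",top.round(3),"centre",((T.min(0)+T.max(0))/2).round(3)[:2],"ext",np.ptp(T,0).round(3)[:2],"bgr",im[m].mean(0).round())
    m=sel(.4,.7,-.5,-.2,.043,.052); P=pc[m][:,:2].astype(np.float32); r=cv2.minAreaRect(P); print("block top",r)
    m=sel(.5,.64,-.36,-.24,.079,.092); P=pc[m][:,:2].astype(np.float32); print("wing top",len(P),cv2.minAreaRect(P),P.mean(0))
    m=sel(.5,.62,.04,.14,.0105,.018); P=pc[m]; print("pad",len(P),P.mean(0),((P.min(0)+P.max(0))/2),np.ptp(P,0))
    m=sel(.35,.7,-.0,.35,.005,.0105); P=pc[m][:,:2].astype(np.float32); print("plate",len(P),cv2.minAreaRect(P))
    m=sel(.38,.53,.2,.3,.062,.078); P=pc[m][:,:2].astype(np.float32); print("grip top",len(P),cv2.minAreaRect(P))
```

```text
scene A top 0.05 centre [ 0.443 -0.117] ext [0.033 0.03 ] bgr [168. 172. 173.]
scene B top 0.05 centre [ 0.492 -0.054] ext [0.032 0.031] bgr [132. 109. 179.]
scene C top 0.064 centre [ 0.527 -0.121] ext [0.019 0.02 ] bgr [50. 60. 74.]
scene D top 0.056 centre [ 0.606 -0.123] ext [0.025 0.022] bgr [175. 177. 177.]
block top ((0.5994234681129456, -0.36456918716430664), (0.1940702646970749, 0.194305419921875), 70.46949005126953)
wing top 59 ((0.5687107443809509, -0.30121171474456787), (0.013693646527826786, 0.04313976690173149), 75.2670669555664) [ 0.56778276 -0.3022568 ]
pad 175 [0.55615091 0.09809021 0.01295734] [0.54824097 0.10206606 0.01418399] [0.09487431 0.07457334 0.00729312]
plate 1150 ((0.5225263833999634, 0.1462022066116333), (0.29550036787986755, 0.31792697310447693), 88.87281036376953)
grip top 182 ((0.4751013517379761, 0.23336613178253174), (0.10874679684638977, 0.05334160476922989), 1.1254671812057495)
side A top 0.049 centre [ 0.441 -0.117] ext [0.031 0.032] bgr [167. 172. 171.]
side B top 0.049 centre [ 0.492 -0.051] ext [0.031 0.035] bgr [135. 114. 177.]
side C top 0.063 centre [ 0.525 -0.12 ] ext [0.019 0.022] bgr [39. 52. 67.]
side D top 0.056 centre [ 0.606 -0.121] ext [0.022 0.022] bgr [179. 184. 182.]
block top ((0.6066212058067322, -0.3629940450191498), (0.19086438417434692, 0.19561165571212769), 74.31205749511719)
wing top 121 ((0.5691820979118347, -0.29996487498283386), (0.013282454572618008, 0.04495752602815628), 73.16064453125) [ 0.5693159  -0.30238584]
pad 171 [0.55707237 0.09714265 0.0134175 ] [0.54829204 0.09912231 0.01367773] [0.09633849 0.07776559 0.00634611]
plate 936 ((0.48537489771842957, 0.14383387565612793), (0.2310638278722763, 0.28244462609291077), 0.45204856991767883)
grip top 165 ((0.47966068983078003, 0.2329917848110199), (0.10237806290388107, 0.05320485681295395), 5.634354114532471)
```

The scene view shows the white pot at (399,360), the pink look-alike at (388,333), the brown bottle at (430,335), the white bottle at (455,316), the pad at (347,298) and the wing knob at (532,343). The side view agrees: pot (359,350), gun (410,250), wing (458,390). The first pot is the white one, at about (0.442, -0.117). I'll hover over it and check with the wrist camera.

>>> apply_moves(
  deltas=[
    [[-0.8, -0.55, 0.6], 0],
    [[-0.8, -0.55, 0.6], 0],
    [[-0.8, -0.55, 0.6], 0],
    [[-0.8, -0.55, 0.6], 0],
    [[-0.8, -0.55, 0.6], 0],
    [[-0.68, -0.53, 0.6], 0],
    [[0, 0, 0], 0],
    [[0, 0, 0], 0],
  ],
  hand=0.2,
  force=25,
)

```text
t: 1.9
tcp_pos: [0.4438, -0.1169, 0.1608]
tcp_rot: [2.221, 2.221, 0.002]
ft_force: [-0.1, 0.6, 0.4]
opening: 0.0688
finger_force: 0.0
```

Run:
```python
from h import *
import rig
print([n for n in dir(rig) if not n.startswith('_')], getattr(rig,'tips_ahead',None))
o=get_obs(); print(o['t'],o['tcp_pos'],o['opening'],o.get('tips_ahead'))
im,d=get_image("wrist"); pc=cloud("wrist",d)
for n in ["sample_pot"]: print(n,[(np.round(c2w("wrist",r["position"]),3).tolist(),round(r["confidence"],2)) for r in tip_of("wrist",n)[:4]])
cv2.imwrite("pics/w1.png",im)
m=(abs(pc[...,0]-.442)<.025)&(abs(pc[...,1]+.117)<.025)&(pc[...,2]>.044)&(pc[...,2]<.06)
P=pc[m]; print(len(P),(P.min(0)+P.max(0))/2,np.ptp(P,0),P.mean(0))
```

```text
['IKError', 'camera_info', 'get_image', 'get_obs', 'job_done', 'outline_of', 'search_frame', 'tip_of', 'tips_ahead'] 0.019
1.9 [ 0.44379557 -0.11686813  0.16083531] 0.0687532221575059 None
sample_pot [([0.443, -0.117, 0.002], 0.96), ([0.488, -0.046, 0.005], 0.76)]
1087 [ 0.44213889 -0.11387666  0.04770062] [0.03328807 0.03378684 0.00720817] [ 0.44186236 -0.11290711  0.04919877]
```

View pics/w1.png

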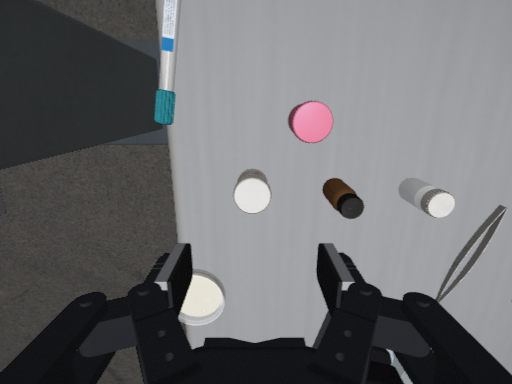

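The wrist view shows the pot's cap at (252,194), the pink pot clear at (312,122) and the brown bottle at (345,200). Now I descend and grip.

>>> apply_moves(
  deltas=[
    [[0.08, -0.06, 0.8], 0],
    [[0, 0, 0.8], 0],
    [[0, 0, 0.8], 0],
    [[0, 0, 0.8], 0],
    [[0, 0, 0.8], 0],
    [[0, 0, 0.5], 0],
    [[0, 0, 0.34], 0],
    [[0, 0, 0], 0],
    [[0, 0, 0], 0],
  ],
)

```text
t: 3.12
tcp_pos: [0.442, -0.1151, 0.0398]
tcp_rot: [2.221, 2.221, 0.001]
ft_force: [-0.6, 0.4, 0.0]
opening: 0.0682
finger_force: 0.0
```

>>> apply_moves(
  deltas=[
    [[0, 0, 0], 0],
    [[0, 0, 0], 0],
    [[0, 0, 0], 0],
    [[0, 0, 0], 0],
    [[0, 0, 0], 0],
    [[0, 0, 0], 0],
    [[0, 0, -0.5], 0],
    [[0, 0, -0.8], 0],
    [[0, 0, -0.8], 0],
    [[0, 0, -0.8], 0],
    [[0, 0, 0], 0],
  ],
  hand=1,
)

```text
t: 4.5
tcp_pos: [0.4428, -0.1154, 0.1134]
tcp_rot: [2.219, 2.219, 0.003]
ft_force: [-1.0, -0.4, 0.3]
opening: 0.0326
finger_force: 25.0
```

>>> apply_moves(
  deltas=[
    [[0, 0, -0.8], 0],
    [[0.5, 0.4, -0.6], 0],
    [[0.7, 0.6, 0], 0],
    [[0.7, 0.6, 0], 0],
    [[0.7, 0.6, 0], 0],
    [[0.7, 0.6, 0], 0],
    [[0.7, 0.6, 0], 0],
    [[0.7, 0.6, 0], 0],
    [[0.7, 0.58, 0], 0],
    [[0, 0, 0], 0],
    [[0, 0, 0], 0],
  ],
)

```text
t: 5.88
tcp_pos: [0.5556, 0.02, 0.1466]
tcp_rot: [-2.221, -2.221, 0.002]
ft_force: [-0.0, 0.3, -0.2]
opening: 0.0326
finger_force: 25.0
```

Run:
```python
from h import *
o=get_obs(); print(o['t'],o['tcp_pos'],o['opening'])
im,d=get_image("wrist"); pc=cloud("wrist",d); np.savez("pics/w2.npz",im=im,pc=pc)
for n in ["sample_pot","pad_centre","squeeze_point","gun_station"]: print(n,[(np.round(c2w("wrist",r["position"]),3).tolist(),round(r["confidence"],2)) for r in tip_of("wrist",n)[:4]])
cv2.imwrite("pics/w2.png",im)
m=(abs(pc[...,0]-.557)<.045)&(abs(pc[...,1]-.098)<.045)&(abs(pc[...,2]-.014)<.02)&(im.max(-1)<70)
n,l,s,c=cv2.connectedComponentsWithStats(m.astype(np.uint8)); k=1+s[1:,4].argmax()
P=pc[l==k][:,:2].astype(np.float32); print(len(P),cv2.minEnclosingCircle(P),P.mean(0),pc[l==k][:,2].mean())
```

```text
5.875 [0.55561545 0.01999002 0.14660214] 0.03261939521237309
sample_pot [([0.49, -0.048, 0.003], 0.74)]
pad_centre [([0.559, 0.099, 0.017], 0.77)]
squeeze_point []
gun_station []
3739 ((0.5579439997673035, 0.10197306424379349), 0.02948629856109619) [0.5580038  0.10276405] 0.014813651801532055
```

View pics/w2.png

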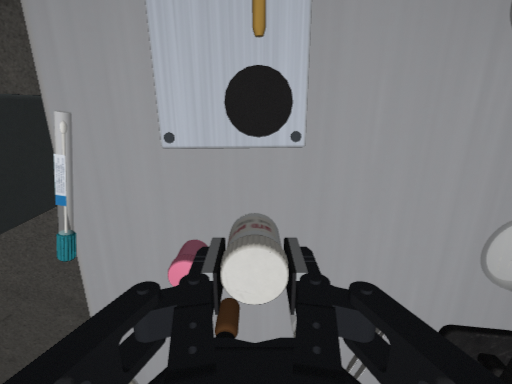

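The wrist view shows the pot held upright at (255,265), with the pad at (258,101) and the nozzle at (259,20). I'll measure the pot's offset in the grip.

Run:
```python
from h import *
z=np.load("pics/w2.npz"); im=z["im"]; pc=z["pc"]
v,u=np.mgrid[:384,:512]
m=(abs(u-255)<28)&(abs(v-272)<26); P=pc[m]; zt=np.median(P[:,2]); print("top z",zt)
m=(abs(u-255)<45)&(v>205)&(v<310)&(abs(pc[...,2]-zt)<.004)&(im.min(-1)>120); P=pc[m]; print(len(P),(P.min(0)+P.max(0))/2,np.ptp(P,0),P.mean(0))
```

```text
top z 0.15587041156996823
3219 [0.55474068 0.02117099 0.15501361] [0.03229919 0.03327963 0.00505342] [0.55466525 0.02227987 0.15582661]
```

>>> apply_moves(
  deltas=[
    [[0.6, 0.06, 0], 0],
    [[0.8, 0.06, 0], 0],
    [[0.8, 0, 0], 0],
    [[0.7, 0, 0], 0],
    [[0.3, 0, 0.2], 0],
    [[0, 0, 0.6], 0],
    [[0, 0, 0.8], 0],
    [[0, 0, 0.8], 0],
    [[0, 0, 0.6], 0],
    [[0, 0, 0.4], 0],
    [[0, 0, 0.2], 0],
    [[0, 0, 0.1], 0],
    [[0, 0, 0], 0],
    [[0, 0, 0], 0],
  ],
)

```text
t: 7.88
tcp_pos: [0.5594, 0.1001, 0.0548]
tcp_rot: [2.221, 2.221, 0.001]
ft_force: [0.3, -1.0, -0.4]
opening: 0.0331
finger_force: 25.0
```

>>> apply_moves(
  deltas=[
    [[0, 0, 0.05], 0],
    [[0, 0, 0.04], 0],
    [[0, 0, 0], 0],
  ],
)

```text
t: 8.25
tcp_pos: [0.5593, 0.1001, 0.0528]
tcp_rot: [2.221, 2.221, 0.001]
ft_force: [-1.4, -0.4, 5.4]
opening: 0.0329
finger_force: 25.2
```

>>> apply_moves(
  deltas=[
    [[0, 0, 0], 0],
    [[0, 0, 0], 0],
    [[0, 0, 0], 0],
    [[0, 0, 0], 0],
    [[0, 0, 0], 0],
    [[0, 0, -0.3], 0],
    [[0, 0, -0.7], 0],
    [[0, 0, -0.8], 0],
    [[0, 0, -0.8], 0],
    [[-0.6, 0, -0.8], 0],
    [[-0.8, 0, -0.4], 0],
    [[-0.8, 0, 0], 0],
    [[-0.8, 0, 0], 0],
    [[0, 0, 0], 0],
    [[0, 0, 0], 0],
  ],
  hand=0.3,
)

```text
t: 10.12
tcp_pos: [0.5586, 0.0248, 0.1464]
tcp_rot: [-2.221, -2.22, 0.001]
ft_force: [-0.9, 1.1, -0.1]
opening: 0.0595
finger_force: 0.0
```

Run:
```python
from h import *
o=get_obs(); print(o['t'],o['tcp_pos'],o['opening'])
im,d=get_image("wrist"); pc=cloud("wrist",d); np.savez("pics/w3.npz",im=im,pc=pc)
cv2.imwrite("pics/w3.png",im)
print([(np.round(c2w("wrist",r["position"]),3).tolist(),round(r["confidence"],2)) for r in tip_of("wrist","sample_pot")[:4]])
near=(abs(pc[...,0]-.557)<.045)&(abs(pc[...,1]-.098)<.045)
P=pc[near&(abs(pc[...,2]-.061)<.008)]; print("cap",len(P),(P.min(0)+P.max(0))/2,np.ptp(P,0),P[:,2].mean())
m=near&(abs(pc[...,2]-.014)<.008)&(im.max(-1)<70); P=pc[m][:,:2].astype(np.float32); print("pad",cv2.minEnclosingCircle(P),P.min(0),P.max(0))
```

```text
10.125 [0.55863519 0.02481607 0.14642607] 0.05947000298115476
[([0.558, 0.102, 0.015], 0.72), ([0.487, -0.05, 0.004], 0.57)]
cap 1763 [0.55921856 0.10165457 0.06148109] [0.03328595 0.03323332 0.0063473 ] 0.06220090433450324
pad ((0.5668858289718628, 0.09765858948230743), 0.03919392079114914) [0.5295583  0.06985939] [0.59624755 0.13199747]
```

View pics/w3.png

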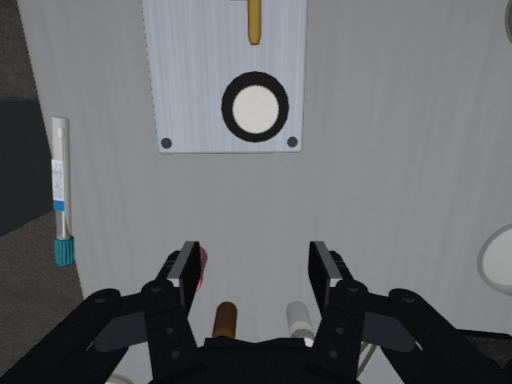

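The wrist view shows the pot standing centred on the pad at (255,108), offset about 1 mm. Next is the wing knob.

>>> apply_moves(
  deltas=[
    [[-0.5, 0, -0.3], 0],
    [[-0.8, 0, -0.3], 0],
    [[-0.8, 0, -0.2], 0],
    [[-0.8, 0.05, 0], 0],
    [[-0.8, 0.05, 0], 0],
    [[-0.8, 0.05, 0], 0],
    [[-0.8, 0.05, 0], 0],
    [[-0.8, 0.05, 0], 0],
    [[-0.8, 0.05, 0], 0],
    [[-0.8, 0.05, 0], 0],
    [[-0.8, 0.05, 0], 0],
    [[-0.8, 0.03, 0], 0],
    [[-0.8, 0.03, 0], 0],
    [[-0.8, 0, 0], 0],
    [[-0.8, 0, 0], 0],
    [[-0.8, 0, 0], 0],
    [[-0.5, 0, 0], 0],
    [[0, 0, 0], 0],
    [[0, 0, 0], 0],
  ],
  hand=0,
)

```text
t: 12.6
tcp_pos: [0.5704, -0.2995, 0.167]
tcp_rot: [-2.221, -2.221, -0.0]
ft_force: [0.5, -0.4, -1.2]
opening: 0.0852
finger_force: 0.0
```

>>> apply_moves(
  deltas=[
    [[0, 0, 0], -1],
    [[0, 0, 0], -1],
    [[0, 0, 0], -1],
    [[0, 0, 0], -1],
    [[0, 0, 0], -1],
    [[0, 0, 0], -1],
    [[0, 0, 0], -1],
    [[0, 0, 0], -1],
    [[0, 0, 0], -1],
    [[0, 0, 0], -1],
    [[0, 0, 0], -1],
    [[0, 0, 0], -1],
    [[0, 0, 0], -1],
    [[0, 0, 0], -1],
    [[0, 0, 0], -0.8],
    [[0, 0, 0], 0],
    [[0, 0, 0], 0],
  ],
)

```text
t: 14.72
tcp_pos: [0.5705, -0.2995, 0.1671]
tcp_rot: [-0.438, -3.111, -0.0]
ft_force: [0.4, 0.1, 0.1]
opening: 0.0857
finger_force: 0.0
```

Run:
```python
from h import *
o=get_obs(); Rm=R.from_rotvec(o['tcp_rot']).as_matrix(); print(o['t'],o['q'],o['tcp_pos'],"tool x",Rm[:,0],"tool y",Rm[:,1])
im,d=get_image("wrist"); pc=cloud("wrist",d); cv2.imwrite("pics/w4.png",im)
m=(abs(pc[...,0]-.57)<.04)&(abs(pc[...,1]+.30)<.04)&(abs(pc[...,2]-.085)<.007)
n,l,s,c=cv2.connectedComponentsWithStats(m.astype(np.uint8)); k=1+s[1:,4].argmax()
P=pc[l==k]; print(len(P),cv2.minAreaRect(P[:,:2].astype(np.float32)),P.mean(0))
print([(np.round(c2w("wrist",r["position"]),3).tolist(),round(r["confidence"],2)) for r in tip_of("wrist","wing_grip")[:4]])
```

```text
14.725 [-4.83423968e-01  5.05015750e-01  2.30460930e-02  1.08890361e+00
  1.02721076e-04 -2.03872939e-01] [ 0.57054857 -0.29948627  0.16712827] tool x [-9.61179415e-01  2.75924135e-01  5.45510478e-05] tool y [2.75924140e-01 9.61179409e-01 1.16171613e-04]
805 ((0.5687496662139893, -0.29871368408203125), (0.011894152499735355, 0.044456079602241516), 73.7497787475586) [ 0.56705402 -0.29826108  0.08578946]
[([0.57, -0.302, 0.077], 0.96)]
```

View pics/w4.png

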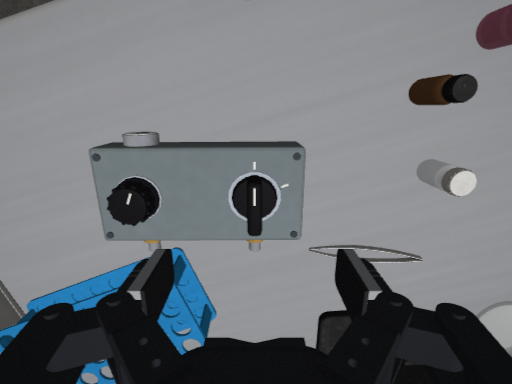

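The wrist view shows the wing bar at (254,205), aligned with the jaws, and the regulator at (130,202), well clear of them. I descend and grip.

>>> apply_moves(
  deltas=[
    [[0, 0, 0.7], 0],
    [[0, 0, 0.8], 0],
    [[0, 0, 0.8], 0],
    [[0, 0, 0.7], 0],
    [[0, 0, 0.4], 0],
    [[0, 0, 0.14], 0],
    [[0, 0, 0], 0],
    [[0, 0, 0], 0],
  ],
)

```text
t: 15.82
tcp_pos: [0.571, -0.3003, 0.0794]
tcp_rot: [0.437, 3.11, -0.001]
ft_force: [1.0, 0.2, -0.7]
opening: 0.0853
finger_force: 0.0
```

>>> apply_moves(
  deltas=[
    [[0, 0, 0], 0],
    [[0, 0, 0], 0],
    [[0, 0, 0], 0],
    [[0, 0, 0], 0],
    [[0, 0, 0], 0],
    [[0, 0, 0], 0],
    [[0, 0, 0], 0],
  ],
  hand=1,
  force=40,
)

```text
t: 16.7
tcp_pos: [0.5706, -0.2996, 0.0787]
tcp_rot: [0.437, 3.111, 0.001]
ft_force: [0.3, 2.4, 2.6]
opening: 0.0113
finger_force: 40.9
```

>>> apply_moves(
  deltas=[
    [[0, 0, 0], 1],
    [[0, 0, 0], 1],
    [[0, 0, 0], 1],
    [[0, 0, 0], 1],
    [[0, 0, 0], 1],
    [[0, 0, 0], 1],
    [[0, 0, 0], 1],
    [[0, 0, 0], 1],
    [[0, 0, 0], 1],
    [[0, 0, 0], 1],
    [[0, 0, 0], 1],
    [[0, 0, 0], 1],
    [[0, 0, 0], 1],
    [[0, 0, 0], 0.7],
    [[0, 0, 0], 0],
    [[0, 0, 0], 0],
    [[0, 0, 0], 0],
    [[0, 0, 0], 0],
  ],
)

```text
t: 18.95
tcp_pos: [0.5704, -0.2998, 0.0787]
tcp_rot: [-2.112, -2.326, -0.0]
ft_force: [-1.0, 2.6, 5.5]
opening: 0.0113
finger_force: 41.2
```

Run:
```python
from h import *
o=get_obs(); Rm=R.from_rotvec(o['tcp_rot']).as_matrix(); print(o['t'],o['torque'],o['ft_force'],np.degrees(np.arctan2(Rm[1,1],Rm[0,1])),o['opening'])
```

```text
18.95 [0.65109468 0.32527093 0.06177484] [-1.04822515  2.59548989  5.47485941] 5.52003833422548 0.011266640402022304
```

>>> apply_moves(
  deltas=[
    [[0, 0, 0], 0.4],
    [[0, 0, 0], 0],
    [[0, 0, 0], 0],
  ],
)

```text
t: 19.32
tcp_pos: [0.5704, -0.2998, 0.0787]
tcp_rot: [-2.152, -2.289, 0.0]
ft_force: [-1.2, 3.1, 5.3]
opening: 0.0116
finger_force: 41.6
```

Run:
```python
from h import *
o=get_obs(); print(o['t'],o['torque'])
im,d=get_image("side"); cv2.imwrite("pics/s5.png",cv2.resize(im[190:340,200:350],(600,600)))
```

```text
19.325 [0.62155359 0.3754574  0.41278997]
```

The torque jumped from 0.06 to 0.41 N m, so the knob is at its stop. I release it and let it spring back.

>>> apply_moves(
  deltas=[
    [[0, 0, 0], 0],
    [[0, 0, 0], 0],
    [[0, 0, 0], 0],
    [[0, 0, 0], 0],
    [[0, 0, 0], 0],
    [[0, 0, 0], 0],
    [[0, 0, 0], 0],
    [[0, 0, 0], 0],
    [[0, 0, -0.4], 0],
    [[0, 0, -0.8], 0],
    [[0, 0, -0.8], 0],
    [[0, 0, -0.8], 0],
    [[0, 0, -0.8], 0],
    [[0, 0, 0], 0],
    [[0, 0, 0], 0],
  ],
  hand=0,
)

```text
t: 21.25
tcp_pos: [0.5702, -0.2999, 0.1682]
tcp_rot: [-2.152, -2.288, 0.0]
ft_force: [1.3, 0.9, 0.4]
opening: 0.085
finger_force: 0.0
```

Run:
```python
from h import *
o=get_obs(); Rm=R.from_rotvec(o['tcp_rot']).as_matrix(); print(o['t'],o['tcp_pos'],np.degrees(np.arctan2(Rm[1,1],Rm[0,1])))
im,d=get_image("wrist"); pc=cloud("wrist",d)
m=(abs(pc[...,0]-.57)<.04)&(abs(pc[...,1]+.30)<.04)&(abs(pc[...,2]-.085)<.007)
n,l,s,c=cv2.connectedComponentsWithStats(m.astype(np.uint8)); k=1+s[1:,4].argmax()
P=pc[l==k]; print(len(P),cv2.minAreaRect(P[:,:2].astype(np.float32)))
```

```text
21.25 [ 0.57023929 -0.29987278  0.16819197] 3.4991931910043554
872 ((0.5693964958190918, -0.29892462491989136), (0.012763806618750095, 0.0456518791615963), 73.65196990966797)
```

The wing bar is back at its rest angle of 73.7°. Now to the gun, with a look at the grip and trigger from the wrist camera.

>>> apply_moves(
  deltas=[
    [[0, 0, -0.4], 0.7],
    [[0.5, 0, -0.4], 0],
    [[1, 0, -0.4], 0],
    [[1, -0.1, 0], 0],
    [[1, -0.2, 0], 0],
    [[1, -0.2, 0], 0],
    [[1, -0.2, 0], 0],
    [[1, -0.2, 0], 0],
    [[1, -0.2, 0], 0],
    [[1, -0.2, 0], 0],
    [[1, -0.2, 0], 0],
    [[1, -0.2, 0], 0],
    [[1, -0.2, 0], 0],
    [[1, -0.2, 0], 0],
    [[1, -0.2, 0], 0],
    [[1, -0.2, 0], 0],
    [[1, -0.2, 0], 0],
    [[1, -0.1, 0], 0],
    [[1, 0, 0], 0],
    [[0.8, 0, 0], 0],
  ],
)

```text
t: 23.8
tcp_pos: [0.4994, 0.1592, 0.1985]
tcp_rot: [-2.22, -2.223, 0.0]
ft_force: [0.4, -0.5, -0.2]
opening: 0.0851
finger_force: 0.0
```

>>> apply_moves(
  deltas=[
    [[0.8, 0, 0], 0],
    [[0.5, 0, 0], 0],
    [[0, 0, 0], 0],
    [[0, 0, 0], 0],
    [[0, 0, 0], 0],
  ],
)

```text
t: 24.42
tcp_pos: [0.5005, 0.1893, 0.1985]
tcp_rot: [2.223, 2.22, -0.001]
ft_force: [-0.2, 0.4, 0.2]
opening: 0.0856
finger_force: 0.0
```

Run:
```python
from h import *
o=get_obs(); print(o['t'],o['tcp_pos'],o['q'])
im,d=get_image("wrist"); pc=cloud("wrist",d); np.savez("pics/w6.npz",im=im,pc=pc); cv2.imwrite("pics/w6.png",im)
for n in ["squeeze_point","gun_station","pad_centre"]: print(n,[(np.round(c2w("wrist",r["position"]),3).tolist(),round(r["confidence"],2)) for r in tip_of("wrist",n)[:3]])
for x in [.46,.475,.49,.505]:
    m=(abs(pc[...,0]-x)<.004)&(pc[...,1]>.18)&(pc[...,1]<.3)
    g=pc[m&(pc[...,2]>.058)&(pc[...,2]<.08)][:,1]; t=pc[m&(pc[...,2]>.045)][:,1]
    print(x,"grip+trigger y hist",np.round([g.min(),g.max(),t.min(),t.max()],4), np.histogram(pc[m&(pc[...,2]>.04)][:,1],bins=np.arange(.18,.3,.008))[0])
    q=pc[m&(pc[...,2]>.03)]; print([ (round(a,3), round(float(np.median(q[abs(q[:,1]-a)<.003,2])),3)) for a in np.arange(.196,.276,.006) if (abs(q[:,1]-a)<.003).any()])
```

```text
24.425 [0.50050148 0.18931116 0.19851914] [ 3.61724991e-01  3.04449778e-01 -2.13779429e-01  1.05284980e+00
 -2.02784418e-04  1.93358553e+00]
squeeze_point [([0.494, 0.25, 0.053], 0.69)]
gun_station []
pad_centre [([0.56, 0.102, 0.014], 0.84)]
0.46 grip+trigger y hist [0.2395 0.2632 0.18   0.2632] [375 681 946 344   0   0   0  44  80  91  35   0   0   0]
[(np.float64(0.196), 0.225), (np.float64(0.202), 0.245), (np.float64(0.208), 0.26), (np.float64(0.238), 0.067), (np.float64(0.244), 0.07), (np.float64(0.25), 0.071), (np.float64(0.256), 0.071), (np.float64(0.262), 0.068)]
0.475 grip+trigger y hist [0.2086 0.2631 0.1985 0.2631] [   0    0    5 1510   54    0    0   45   81   91   36    0    0    0]
[(np.float64(0.196), 0.259), (np.float64(0.202), 0.268), (np.float64(0.208), 0.268), (np.float64(0.214), 0.068), (np.float64(0.22), 0.063), (np.float64(0.238), 0.066), (np.float64(0.244), 0.07), (np.float64(0.25), 0.071), (np.float64(0.256), 0.071), (np.float64(0.262), 0.069)]
0.49 grip+trigger y hist [0.2138 0.2631 0.1983 0.2637] [   0    0 1279  109   48   45    0   40   81   90   37    0    0    0]
[(np.float64(0.196), 0.255), (np.float64(0.202), 0.264), (np.float64(0.208), 0.276), (np.float64(0.214), 0.067), (np.float64(0.22), 0.067), (np.float64(0.226), 0.056), (np.float64(0.238), 0.067), (np.float64(0.244), 0.07), (np.float64(0.25), 0.071), (np.float64(0.256), 0.071), (np.float64(0.262), 0.068)]
0.505 grip+trigger y hist [0.2174 0.2631 0.1987 0.2631] [   0    0 1262    0   13   89    0   36   80   90   35    0    0    0]
[(np.float64(0.196), 0.256), (np.float64(0.202), 0.264), (np.float64(0.22), 0.067), (np.float64(0.226), 0.066), (np.float64(0.238), 0.067), (np.float64(0.244), 0.07), (np.float64(0.25), 0.071), (np.float64(0.256), 0.071), (np.float64(0.262), 0.068)]
```

View pics/w6.png

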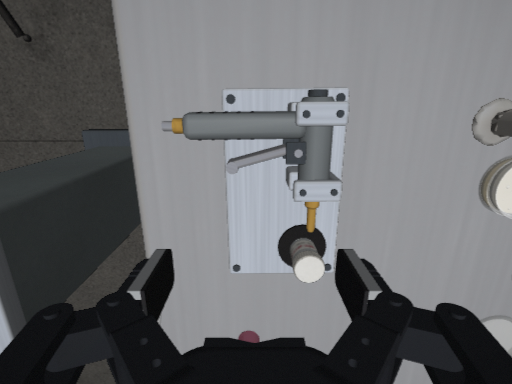

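The wrist view shows the grip bar at (245,125), the trigger blade from (232,166) to (290,150), and the pot still standing on the pad at (308,262). The squeeze point comes out at about (0.494, 0.2435). I rotate the tool and move over it.

>>> apply_moves(
  deltas=[
    [[0.7, -0.1, 0], -0.5],
    [[0.7, -0.1, 0], -0.5],
    [[0.7, 0, 0], 0],
    [[0, 0, 0], -1],
    [[0, 0, 0], -1],
    [[0, 0, 0], -1],
    [[0, 0, 0], -1],
    [[0, 0, 0], -1],
    [[0, 0, 0], -1],
    [[0, 0, 0], -1],
    [[0, 0, 0], -1],
    [[0, 0, 0], -1],
    [[0, 0, 0], -1],
    [[0, 0, 0], -1],
    [[0, 0, 0], -1],
    [[0, 0, 0], -1],
    [[0, 0, 0], -1],
    [[0, 0, 0], -1],
    [[0, 0, 0], -1],
    [[0, 0, 0], -1],
  ],
)

```text
t: 27.12
tcp_pos: [0.493, 0.2436, 0.1985]
tcp_rot: [0.006, -3.142, -0.0]
ft_force: [-0.1, 0.5, 0.0]
opening: 0.0855
finger_force: 0.0
```

>>> apply_moves(
  deltas=[
    [[0, 0, 0.4], 0],
    [[0, 0, 0.6], 0],
    [[0, 0, 0.6], 0],
    [[0, 0, 0.4], 0],
    [[0, 0, 0], 0],
    [[0, 0, 0], 0],
  ],
)

```text
t: 27.88
tcp_pos: [0.4935, 0.2424, 0.1488]
tcp_rot: [0.0, 3.141, 0.0]
ft_force: [0.4, 0.1, 0.1]
opening: 0.0853
finger_force: 0.0
```

Run:
```python
from h import *
o=get_obs(); Rm=R.from_rotvec(o['tcp_rot']).as_matrix(); print(o['t'],o['tcp_pos'],o['q'][5],np.degrees(np.arctan2(Rm[1,1],Rm[0,1])),Rm[:,0].round(2))
```

```text
27.875 [0.49347177 0.24237882 0.14878068] 0.45675529605169085 89.98777431808418 [-1.  0. -0.]
```

>>> apply_moves(
  deltas=[
    [[0, -0.08, 0.6], 0],
    [[0, 0, 0.7], 0],
    [[0, 0, 0.7], 0],
    [[0, 0, 0.7], 0],
    [[0, 0, 0.6], 0],
    [[0, 0, 0.3], 0],
    [[0, 0, 0.15], 0],
    [[0, 0, 0], 0],
    [[0, 0.12, 0], 0],
    [[0, 0, 0], 0],
  ],
)

```text
t: 29.12
tcp_pos: [0.4937, 0.2438, 0.0553]
tcp_rot: [-0.0, 3.141, 0.001]
ft_force: [0.6, 0.1, -0.8]
opening: 0.0858
finger_force: 0.0
```

>>> apply_moves(
  deltas=[
    [[0, 0, 0], 0],
    [[0, 0, 0], 0],
    [[0, 0, 0], 0],
    [[0, 0, 0], 0],
    [[0, 0, 0], 0],
    [[0, 0, 0], 0],
    [[0, 0, 0], 0],
  ],
  hand=1,
  force=40,
)

```text
t: 30.0
tcp_pos: [0.4943, 0.2457, 0.0561]
tcp_rot: [-0.001, 3.139, 0.008]
ft_force: [0.2, 4.0, 5.6]
opening: 0.0345
finger_force: 43.3
```

The opening is 34.5 mm at 43 N, which means the trigger is against its stop. I hold it for about a second, release, then retreat upward.

>>> apply_moves(
  deltas=[
    [[0, 0, 0], 0],
    [[0, 0, 0], 0],
    [[0, 0, 0], 0],
    [[0, 0, 0], 0],
    [[0, 0, 0], 0],
    [[0, 0, 0], 0],
    [[0, 0, 0], 0],
  ],
)

```text
t: 30.88
tcp_pos: [0.4943, 0.2457, 0.0561]
tcp_rot: [-0.001, 3.139, 0.008]
ft_force: [-1.4, 3.5, 4.9]
opening: 0.0344
finger_force: 43.3
```

>>> apply_moves(
  deltas=[
    [[0, 0, 0], 0],
    [[0, 0, 0], 0],
    [[0, 0, 0], 0],
    [[0, 0, 0], 0],
    [[0, 0, 0], 0],
    [[0, 0, 0], 0],
    [[0, -0.12, 0], 0],
    [[0, 0, -0.3], 0],
    [[0, 0, -0.7], 0],
    [[0, 0, -0.8], 0],
    [[0, 0, -0.8], 0],
    [[0, 0, -0.8], 0],
    [[0, 0, -0.8], 0],
    [[0, 0, -0.6], 0],
    [[0, 0, 0], 0],
    [[0, 0, 0], 0],
  ],
  hand=0,
)

```text
t: 32.88
tcp_pos: [0.4928, 0.2401, 0.1742]
tcp_rot: [-0.0, -3.141, 0.001]
ft_force: [-0.3, -0.0, 0.0]
opening: 0.0852
finger_force: 0.0
```

Run:
```python
from h import *
o=get_obs(); print(o['t'],o['tcp_pos'],o['ft_force'])
for c in ["scene","side"]:
    im,d=get_image(c); pc=cloud(c,d)
    P=pc[(abs(pc[...,0]-.5585)<.03)&(abs(pc[...,1]-.1)<.03)&(abs(pc[...,2]-.061)<.005)]; print(c,"cap",len(P),(P.min(0)+P.max(0))/2,np.ptp(P,0))
    P=pc[(abs(pc[...,0]-.57)<.04)&(abs(pc[...,1]+.3)<.04)&(abs(pc[...,2]-.085)<.007)]; print("wing",cv2.minAreaRect(P[:,:2].astype(np.float32))) 
    q=pc[(abs(pc[...,0]-.483)<.006)&(pc[...,1]>.19)&(pc[...,1]<.235)&(pc[...,2]>.058)&(pc[...,2]<.075)]; print("trigger y",np.percentile(q[:,1],[2,50,98]) if len(q) else None)
```

```text
32.875 [0.49282732 0.24009917 0.17424561] [-0.289322   -0.00978286  0.00949617]
scene cap 56 [0.55810933 0.09888685 0.05984392] [0.03249484 0.03296101 0.00759855]
wing ((0.5693203806877136, -0.3022692799568176), (0.015367072075605392, 0.042141664773225784), 76.05391693115234)
trigger y [0.20553945 0.20965757 0.23026232]
side cap 54 [0.55829299 0.09782044 0.05995443] [0.03180128 0.02995923 0.00651021]
wing ((0.5688095688819885, -0.30041226744651794), (0.012476420029997826, 0.0446772538125515), 76.234619140625)
trigger y [0.20477969 0.21318451 0.21997004]
```

```bash
python3 -c "
from rig import *
print(job_done())"
```

```text
the job is handed in; nothing more can be done
None
```

The job is handed in at about 33 s of the 67 s allowed, with no verdict returned: the pot stands within about 2 mm of the pad's centre, the wing was turned to its stop and sprang back, and the trigger was squeezed to its stop for about a second and returned to rest.

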